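# Present a printing pad to the inspection camera

### The arm

A 7-joint arm with a two-finger parallel gripper is mounted at the origin on the work surface. World frame = base frame: x ahead of the robot, y to its left, z up, the work surface at z = 0. Lengths are in m, angles in rad, forces in N, time in s.
With the tool pointing down it reaches from about 0.4 to 0.85 m from the base axis. Payload 4.5 kg.
Tool frame: the origin (TCP) lies between the finger pads; the fingertips stand 11 mm ahead of it and the grasp point (between the pads) lies 8 mm behind it (r.tip_reach is the distance from the TCP to the fingertips, in m); x points along the fingers, y is the direction in which the jaws open and shut, and the axes are right-handed (so a half turn about x gives the same grasp; the last joint's range is limited). The gripper opens to 88 mm and grips with 3 to 60 N. Pads are 18 mm wide; open, the fingers measure 123 mm over their backs; the gripper's body (75 mm by 187 mm) begins 45 mm behind the grasp point.
Start: joints at [1.179, 0.689, -0.195, 1.565, 0.157, 0.902, -0.215], TCP at [0.258, -0.569, 0.25] pointing down, gripper open.
Joint ranges: [-3.01, 3.01], [-0.46, 2.08], [-1.47, 1.51], [0.13, 2.56], [-1, 4.14], [0.04, 2.09], [-2.66, 2.66]. Speed limits (rad/s): [2.57, 2.57, 3.14, 3.14, 3.14, 3.14, 3.14].

### API

Orientations are given as a unit quaternion [x, y, z, w].
In Python, from plant import r gives the robot as it stands.
- The arm moves only by the tool drive_tool, never from a script. Its argument "deltas" is a list of rows, each a list of 3 entries, a list of its own where there are three numbers: the turn, a rotation vector about the tool's x, y, z in degrees, then the shift along the tool's x, y, z in cm, then the finger opening in cm, from 0 to 8.81. A call has 1 to 12 rows; each row shifts and turns the commanded pose from where the row before left it, along the tool's axes as they then stand; what a row does not reach is not made up. A row lasts 1/12 s, in which the tool goes at most 41.7 mm and 7.16 degrees, less where a joint would pass 70% of its speed; a pose out of reach is approached as far as the arm can. A call is refused whole if a number of a shift passes 4.17 or a number of a turn 7.16, either way. A call with a gripper value outside its range is refused whole. The fingers move at their own pace and stop on an object; "force" is the grip in N (left out, the last holds). Time passes only in rows, so rows that do not move let the fingers close. It gives the time, the measured TCP pose, the force and the opening at its end, in the units of the state.
- r.get_state(): the state, without advancing time (a new reading comes with each control period).
- r.snapshot(name): name is "scene" or "side" or "wrist"; returns a dict with "color" (480x640x3 uint8, red, green, blue), "fov_y" (degrees; the focal length in pixels is half the picture's height over the tangent of half this angle, whatever the lens; pixels are square), "cx", "cy" (the principal point, pixels), "k1" (the pictures are not rectified: a ray, as slopes to the right and down, at radius r is drawn at 1 + k1 r^2 times it, then the intrinsics apply), "extrinsics" (4x4, takes a point from world to camera coordinates); the wrist camera has in their place "tool_from_camera" (4x4, takes a point from camera to tool coordinates, whose origin is the TCP and whose axes are the tool frame's). Camera axes: x right, y up, looking along -z (the intrinsics and any distortion apply to the point x, -y, -z); pixel columns grow to the right and rows downward; lengths in m; the calibration is good to about 2 mm. A picture is of the moment at which its call begins: read the wrist's pose just before it. There is no depth.
- r.finish_job(): hands the job in, once; it reports no verdict.
The state is a dict: "clock": time; "q": joint angles; "qd": joint speeds; "joint_torque": joint torques, N m; "tool_pos": TCP position; "eef_rot": TCP orientation; "contact_force": force on the tool from outside, world axes, zero at the start; "moment": the same for the moment, N m; "opening": opening from 0.0 (shut) to 1.0 (fully open).
Only numpy, scipy, OpenCV 4.12 (cv2) and the standard library are available. Lean on these libraries where they do the work, as an engineer would, in place of code of your own. Each camera call takes 0.05 s, during which the arm holds its last target. There are 200 camera calls.

### The job

The print run is over and the large pad is due for a wear check: first lower the lid fully closed over the freshly printed dials, without slamming it. Then take the pad with the large round disc out of the rack and hold it in the air before the upward-looking inspection camera, dome pointing straight into the lens along its tilted axis, with the tip about 60 mm from the lens and centred on it. Leave everything else where it is, do not let the pad touch the camera, and finish while still holding the pad there, motionless.

Things in the scene. Friction and masses are not known exactly. Their poses are not given: they have to be found in the camera images.
- lid (a joint): hinge angle of the dust lid of the dial box, rad: 0 closed flat on the box, growing as it opens (about 1.57 upright). It stays at whatever angle it is left (hinge friction 0.15 N m, about 2 N at the free edge; no latch, no spring). The lid is an aluminium plate 130 x 130 x 8 mm with a small tab (13 x 40 x 8 mm) in the middle of its free edge; it is hinged on the box side farther from the robot and leans back over the box as it starts (0.8 to 1.3 rad)
- lid_hinge (a point): middle of the lid's hinge line, on the lid's underside, 45 mm above the table. Its axes turn with the lid: -x runs along the lid from the hinge to the free edge, y is the hinge line, z is the normal of the lid's outer (top) face, which lies at z = +8 mm
- lid_edge (a point): middle of the free edge of the lid, on the outer face, 130 mm from the hinge line (the tab goes 13 mm beyond)
- dial_box: fixed square aluminium box 130 x 130 x 45 mm holding white watch dials; origin at the centre of its underside, +x towards its hinge side
- rack: fixed steel pad rack 230 x 90 mm, top face 71 mm above the table, long side along its x; three 42 mm holes at x = -75, 0, +75 mm in each of which a printing pad hangs, shank up. Origin at the centre of its underside
- pad_large: the printing pad to present, the one with the large round disc: aluminium disc 62 mm across and 10 mm thick; above it a round steel shank 14 mm across and 45 mm long (z = +10 to +55 mm); below it a pointed blue silicone dome 36 mm across and 48 mm long. Origin at the centre of the disc's underside, which rests on the rack; z runs from dome to shank. About 0.14 kg, rigid, round about z. It lifts straight out; the dome needs 50 mm of lift to clear the rack
- pad_tip (a point): tip of that pad's dome, 48 mm below the pad's origin along its z
- pad_small: another pad, to be left: round disc 50 mm across, dome 24 mm long, same shank; origin at the disc's underside
- pad_square: another pad, to be left: square plate 48 mm, dome 30 mm long, same shank; origin at the plate's underside
- camera: fixed stand of the inspection camera: base plate 120 x 90 mm and a post 115 mm high; origin on the table under the base edge near the robot, +x towards the post
- camera_head: the camera, looking up and tilted towards the robot's side (-x of the stand): black lens barrel 32 mm across in an aluminium ring light 60 mm across, above a grey housing. Origin at the centre of the lens front, 120 mm above the table; its z is the optical axis, pointing out of the lens, 0.5 rad from vertical
- focus (a point): point in the air on the optical axis, 60 mm in front of the lens, where the tip of the dome belongs
- thinner: bystander: amber bottle, 56 mm wide, 130 high; origin at the underside's centre
- ink_cup: bystander: round steel ink cup, 76 mm wide, 34 high; origin at the underside's centre
- loupe: bystander: black eye loupe, 36 mm wide, 36 high; origin at the underside's centre
- cliche: bystander: steel printing plate 50 x 90 x 10 mm lying flat; origin at the underside's centre
- screwdriver: bystander: screwdriver 160 mm long, lying
- tape: bystander: roll of paper tape, 64 mm wide, 18 high; origin at the underside's centre
- dial_jig: bystander: round dial jig, 44 mm wide, 22 high; origin at the underside's centre
Things that resemble listed ones, but are neither listed nor needed, are in the scene too. What is shaped like the rack but orange or red is not meant.

How it is judged:
On the way, in this order (a step that is already met when the one before it is completed fails the run):
1. the lid is closed (value of joint lid below 0.05 rad), for 0.2 s.
2. the large pad is lifted clear of the rack (height (world z) of pad_tip above 0.085 m and contact force between pad_large and rack below 0.1 N and value of joint lid below 0.05 rad), for 0.2 s.
At the end, for the whole second after the job is handed in: The lid is closed (under 0.05 rad); the large pad is held by the fingers alone, still, with the tip of its dome within 18 mm of the point 60 mm in front of the lens and its axis within 0.2 rad of the optical axis, dome towards the lens (distance between pad_tip and focus below 0.018 m and angle between the z axis of pad_large and the z axis of camera_head, either way round below 0.2 rad and z of pad_large in the frame of camera_head above 0.08 m and contact force between pad_large and the fingers above 2 N and contact force between pad_large and camera below 0.1 N and contact force between pad_large and rack below 0.1 N and contact force between pad_large and dial_box below 0.1 N and linear speed of pad_large below 0.03 m/s and angular speed of pad_large below 0.2 rad/s and value of joint lid below 0.05 rad); the arm keeps its last pose, push and grip.
It fails at once if the lid is slammed (over 3 rad/s) (velocity of joint lid below -3 rad/s).
It fails at once if the pad touches the camera (contact force between pad_large and camera above 0.5 N).
It fails at once if another pad moved by more than 20 mm (distance of any of pad_small, pad_square from where it was at the start of the episode above 0.02 m).
It fails at once if a bystander moved by more than 30 mm (distance of any of thinner, ink_cup, loupe, cliche, screwdriver, tape, dial_jig from where it was at the start of the episode above 0.03 m).
It also fails if it takes over 54 s, if anything falls off the work surface, if the arm or the gripper's body presses on something with over 40 N, if the wrist force passes 120 N, or if a joint passes its speed limit or range.

## Working session

There is one attempt and no reset: what is moved stays moved. The work goes in short steps, Python scripts to look and compute and a tool call to move; the robot and the scene stay as the last step left them, time stands still between calls to the robot, and variables do not carry over. Pictures are saved under pics/ and viewed, about 8 in all and at most 12, crops included, and the job is handed in when it is done.

Besides the shell and the picture viewer there is one more tool, called after "Request:" by a JSON object that holds its "op" and its "data". drive_tool: Moves the arm, as the interface text tells. Its arguments: {"type":"object","properties":{"deltas":{"type":"array","items":{"type":"array"}},"force":{"type":"number"}},"required":["deltas"]}

```bash
mkdir -p pics; ls
cat > h.py <<'E'
import numpy as np, cv2
from scipy.spatial.transform import Rotation as R
from plant import r
def ray(s,u,v,pose=None):
    f=240/np.tan(np.radians(s['fov_y'])/2)
    xd=np.array([(u-s['cx'])/f,(v-s['cy'])/f]); x=xd.copy()
    for _ in range(20): x=xd/(1+s['k1']*(x@x))
    d=np.array([x[0],-x[1],-1.])
    if 'extrinsics' in s:
        E=np.array(s['extrinsics']); C=np.linalg.inv(E)
    else:
        T=np.eye(4); T[:3,:3]=R.from_quat(pose[1]).as_matrix(); T[:3,3]=pose[0]; C=T@np.array(s['tool_from_camera'])
    d=C[:3,:3]@d
    return C[:3,3],d/np.linalg.norm(d)
def onz(s,u,v,z,pose=None):
    o,d=ray(s,u,v,pose); return o+d*(z-o[2])/d[2]
def tri(rays):
    A=0;b=0
    for o,d in rays:
        P=np.eye(3)-np.outer(d,d); A=A+P;b=b+P@o
    p=np.linalg.solve(A,b)
    return p,[np.linalg.norm((np.eye(3)-np.outer(d,d))@(p-o)) for o,d in rays]
def proj(s,p):
    E=np.array(s['extrinsics']);c=E[:3,:3]@p+E[:3,3];f=240/np.tan(np.radians(s['fov_y'])/2)
    x=np.array([c[0],-c[1]])/-c[2];x=x*(1+s['k1']*(x@x));return x*f+[s['cx'],s['cy']]
E
python3 - <<'E'
from h import *
import pickle
d={}
for n in ['scene','side']:
    s=r.snapshot(n); d[n]=s; cv2.imwrite(f'pics/{n}0.png',s['color'][:,:,::-1]); print(n,s['fov_y'],s['k1'],np.linalg.inv(np.array(s['extrinsics']))[:3,3])
pickle.dump(d,open('s0.pkl','wb')); print(r.get_state())
E
```

```text
pics
scene 47.53210990635707 0.034206148855933934 [ 1.35559941 -0.26017436  1.24005857]
side 45.8991548463131 -0.07555594584083121 [0.40049457 0.84243049 1.02836115]
{'clock': 0.1, 'q': array([ 1.17879419,  0.68988675, -0.19453463,  1.56620734,  0.1572722 ,
        0.90246408, -0.21507828]), 'qd': array([ 0.00060507, -0.00210837, -0.00075509, -0.00240551, -0.00070661,
       -0.00059209,  0.00087146]), 'joint_torque': array([-3.62559942e-03, -5.28490877e+01, -1.27153929e+00, -1.53836614e+01,
       -5.24993974e-02,  1.98926093e-03,  3.53717508e-05]), 'tool_pos': array([ 0.25791837, -0.56872551,  0.24900761]), 'eef_rot': array([-0.69098974, -0.14997809,  0.69128019, -0.1489008 ]), 'contact_force': array([-0.47665462,  0.03996815,  0.31182943]), 'moment': array([0.02737606, 0.01755085, 0.00991832]), 'opening': 0.9999612169310422}
```

View pics/scene0.png

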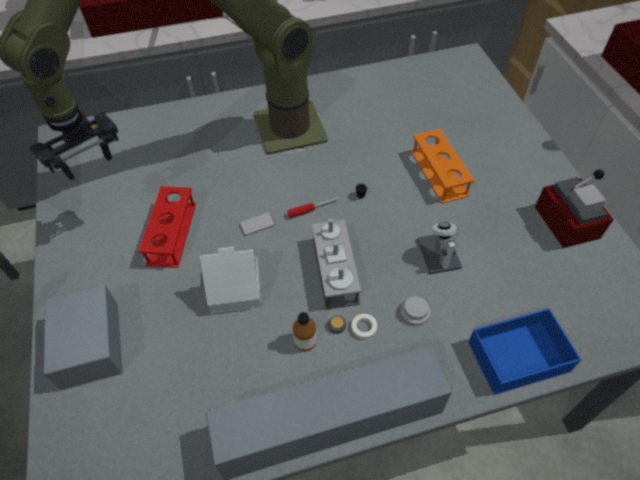

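View pics/side0.png

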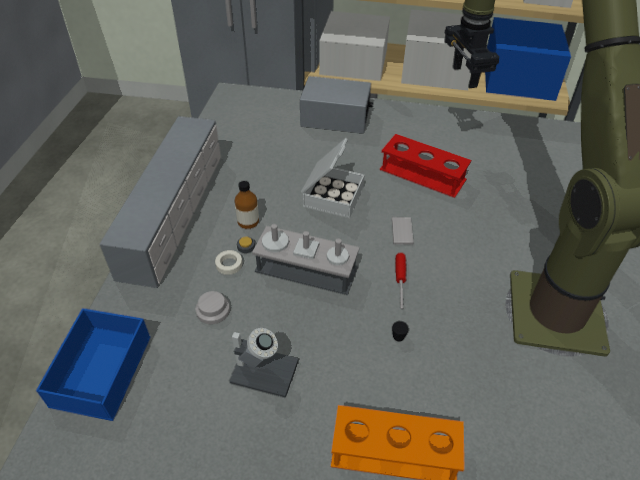

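The scene picture shows the box (230,280), the steel rack (335,265) with the large pad at (341,277), and the inspection camera at (442,245). In the side picture the box is at (335,185), the large pad at (275,238) and the camera at (262,345).

Run:
```python
import pickle,cv2,numpy as np
d=pickle.load(open('s0.pkl','rb'))
a=d['scene']['color'][205:325,195:475,::-1]; b=d['side']['color'][130:400,200:400,::-1]
# scene: crop left 195, top 205; x2.857 
A=cv2.resize(a,(800,343),interpolation=cv2.INTER_CUBIC)
cv2.imwrite('pics/a1.png',A)
B=cv2.resize(b[:,20:180],None,fx=2.2,fy=2.2,interpolation=cv2.INTER_CUBIC)
cv2.imwrite('pics/b1.png',B); print(B.shape)
```

```text
(594, 352, 3)
```

View pics/a1.png

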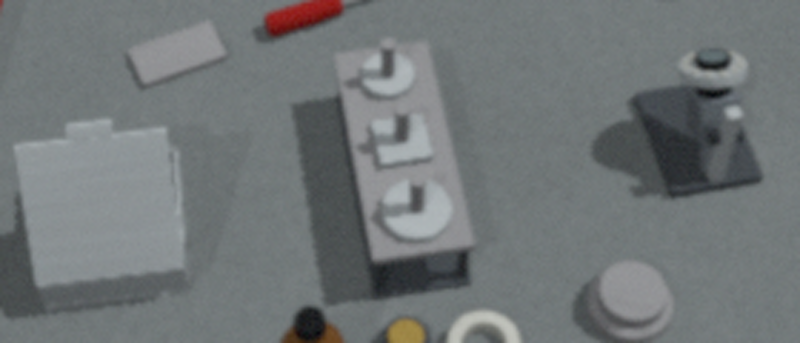

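View pics/b1.png

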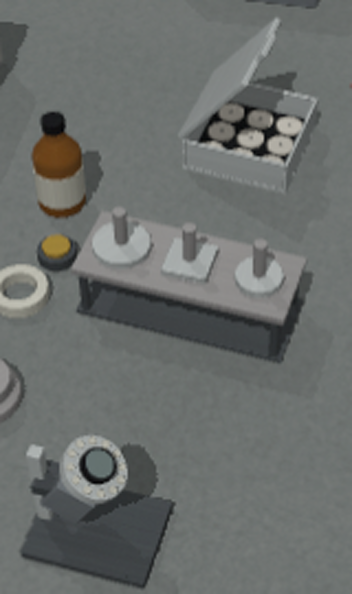

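Run:
```python
from h import *
import pickle
np.set_printoptions(precision=4,suppress=True)
d=pickle.load(open('s0.pkl','rb'));S,D=d['scene'],d['side']
a=lambda x,y:(S,195+x/2.857,205+y/2.857)
b=lambda x,y:(D,220+x/2.2,130+y/2.2)
def T(n,p,q): print(n,*tri([ray(*p),ray(*q)]))
T('lens',a(712,57),b(98,464))
T('pad disc',a(416,208),b(121,242))
T('pad shanktop',a(418,184),b(120,211))
T('small disc',a(388,74),b(259,273))
T('rack c1',a(471,246),b(75,265));T('rack c2',a(430,42),b(297,312));T('rack c3',a(335,55),b(305,258))
T('rack c4',a(372,257),b(101,216))
for n,p in dict(c1=a(471,246),c2=a(430,42),c3=a(335,55),c4=a(372,257)).items(): print(n,onz(*p,.071))
print('cambase')
for p in [a(632,98),a(670,192),a(760,178),b(22,553),b(145,582),b(173,505)]: print(onz(*p,.01))
print('lid hinge corners');
for p in [a(38,282),a(185,268)]: print(onz(*p,.05))
print('box side', [onz(*p,.045) for p in [b(185,140),b(287,158),b(317,95)]])
T('lid edge +y',a(167,130),b(278,30));T('tab',a(90,122),b(277,22))
```

```text
lens [0.6065 0.2679 0.1164] [np.float64(0.0009696884729581236), np.float64(0.0009696884729581778)]
pad disc [ 0.6595 -0.0302  0.0767] [np.float64(0.0007897160708561982), np.float64(0.0007897160708562066)]
pad shanktop [ 0.6605 -0.0311  0.12  ] [np.float64(0.0015865009299242565), np.float64(0.0015865009299245085)]
small disc [ 0.5103 -0.012   0.0775] [np.float64(0.00020159080671479276), np.float64(0.0002015908067149367)]
rack c1 [0.703  0.0046 0.0676] [np.float64(0.0015280023329693466), np.float64(0.0015280023329695617)]
rack c2 [0.4712 0.035  0.0709] [np.float64(0.008964181494108655), np.float64(0.008964181494108575)]
rack c3 [ 0.4669 -0.0515  0.0674] [np.float64(0.00024385975124601057), np.float64(0.00024385975124595002)]
rack c4 [ 0.6916 -0.0779  0.0645] [np.float64(0.0035360751989271222), np.float64(0.0035360751989272615)]
c1 [0.7063 0.0047 0.071 ]
c2 [0.4806 0.0389 0.071 ]
c3 [ 0.4694 -0.0523  0.071 ]
c4 [ 0.692  -0.0808  0.071 ]
cambase
[0.5588 0.2223 0.01  ]
[0.6705 0.2151 0.01  ]
[0.6803 0.3019 0.01  ]
[0.6762 0.3088 0.01  ]
[0.5591 0.3165 0.01  ]
[0.5507 0.2332 0.01  ]
lid hinge corners
[ 0.6199 -0.3632  0.05  ]
[ 0.6433 -0.2377  0.05  ]
box side [array([ 0.6333, -0.2342,  0.045 ]), array([ 0.5105, -0.2257,  0.045 ]), array([ 0.4906, -0.3457,  0.045 ])]
lid edge +y [ 0.5559 -0.2417  0.1858] [np.float64(0.03299998025195863), np.float64(0.0329999802519587)]
tab [ 0.5463 -0.2921  0.1771] [np.float64(0.011368569185703071), np.float64(0.011368569185703094)]
```

```bash
cat >> h.py <<'E'
np.set_printoptions(precision=3,suppress=True)
def frame(x,y):  # tool rotation from x dir and approx y dir
    x=np.array(x,float);x/=np.linalg.norm(x);y=np.array(y,float);y-=x*(x@y);y/=np.linalg.norm(y)
    return R.from_matrix(np.c_[x,y,np.cross(x,y)])
def plan(p,Rt=None):
    st=r.get_state();R0=R.from_quat(st['eef_rot']);Rt=Rt or R0
    Rt=min((Rt,Rt*R.from_euler('x',180,degrees=True)),key=lambda q:(R0.inv()*q).magnitude()) 
    dp=np.array(p)-st['tool_pos']
    print('t',st['clock'],'pos',st['tool_pos'],'q',st['q'],'F',st['contact_force'],'op',st['opening'])
    print('turn deg',(R0.inv()*Rt).as_rotvec(degrees=True),'| shift cm in old axes',R0.inv().apply(dp)*100,'| after turn',Rt.inv().apply(dp)*100)
E
python3 - <<'E'
from h import *
print(R.from_quat(r.get_state()['eef_rot']).as_matrix())
yw=np.radians(-9)
plan([.585,-.293,.25],frame([0,0,-1],[np.sin(-yw),np.cos(yw),0]))
E
```

```text
[[-0.001  0.413 -0.911]
 [ 0.001 -0.911 -0.413]
 [-1.    -0.002  0.   ]]
t 0.1 pos [ 0.258 -0.569  0.249] q [ 1.179  0.69  -0.195  1.566  0.157  0.902 -0.215] F [-0.477  0.04   0.312] op 0.9999612169310422
turn deg [33.402  0.031  0.086] | shift cm in old axes [ -0.084 -11.597 -41.177] | after turn [ -0.099 -32.35  -27.992]
```

Request:
{"op": "drive_tool", "data": {"deltas": [[[6.68,0,0],[0,0,0],0],[[6.68,0,0],[0,0,0],0],[[6.68,0,0],[0,0,0],0],[[6.68,0,0],[0,0,0],0],[[6.68,0,0],[0,0,0],0],[[0,0,0],[0,-2,-1.8],0],[[0,0,0],[0,-2.5,-2.2],0],[[0,0,0],[0,-2.5,-2.2],0],[[0,0,0],[0,-2.5,-2.2],0],[[0,0,0],[0,-2.5,-2.2],0],[[0,0,0],[0,-2.5,-2.2],0],[[0,0,0],[0,-2.5,-2.2],0]]}}

```text
clock: 1.1
tool_pos: [0.4338, -0.4233, 0.2494]
eef_rot: [-0.705, 0.055, 0.705, 0.056]
contact_force: [0.7, -0.2, -0.4]
opening: 0.119
```

Run:
```python
from h import *
yw=np.radians(-9)
plan([.585,-.293,.25],frame([0,0,-1],[np.sin(-yw),np.cos(yw),0]))
```

```text
t 1.1 pos [ 0.434 -0.423  0.249] q [ 0.697  0.66   0.     1.631 -0.     0.851 -1.031] F [ 0.675 -0.205 -0.376] op 0.11942618924577764
turn deg [-0.     0.046  0.028] | shift cm in old axes [ -0.067 -15.237 -12.896] | after turn [ -0.064 -15.237 -12.896]
```

Request:
{"op": "drive_tool", "data": {"deltas": [[[0,0,0],[0,-2.5,-2.1],0],[[0,0,0],[0,-2.5,-2.1],0],[[0,0,0],[0,-2.5,-2.1],0],[[0,0,0],[0,-2.5,-2.1],0],[[0,0,0],[0,-2.5,-2.2],0],[[0,0,0],[0,-2.5,-2.2],0],[[0,0,0],[0,0,0],0],[[0,0,0],[0,0,0],0]]}}

```text
clock: 1.77
tool_pos: [0.5844, -0.2937, 0.2489]
eef_rot: [-0.705, 0.053, 0.705, 0.054]
contact_force: [-0.9, -0.4, 0.1]
opening: 0.005
```

Run:
```python
from h import *
plan([.585,-.293,.25])
a=r.snapshot('scene')['color'][190:330,160:300,::-1];b=r.snapshot('side')['color'][90:230,250:390,::-1]
cv2.imwrite('pics/c2.png',np.hstack([cv2.resize(i,(400,400),interpolation=cv2.INTER_CUBIC) for i in (a,b)]))
```

```text
t 1.7667 pos [ 0.584 -0.294  0.249] q [ 0.384  0.728  0.023  1.477 -0.021  0.938 -1.309] F [-0.941 -0.409  0.134] op 0.004972538308618047
turn deg [0. 0. 0.] | shift cm in old axes [-0.11  -0.082 -0.049] | after turn [-0.11  -0.082 -0.049]
```

View pics/c2.png

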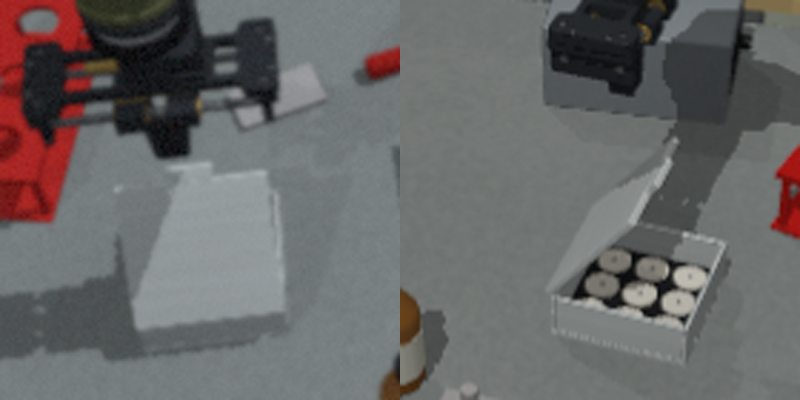

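The tip stands above the outer face of the lid, just hinge-ward of its free edge (left view tip at (172,155); right view tip (625,90), lid edge (672,145)). I lower it now, slowly.

Request:
{"op": "drive_tool", "data": {"deltas": [[[0,0,0],[1.5,0,0],0],[[0,0,0],[1.5,0,0],0],[[0,0,0],[1.5,0,0],0],[[0,0,0],[1.2,0,0],0],[[0,0,0],[1,0,0],0],[[0,0,0],[0.7,0,0],0],[[0,0,0],[0.6,0,0],0],[[0,0,0],[0.6,0,0.2],0],[[0,0,0],[0.6,0,0.3],0],[[0,0,0],[0.6,0,0.3],0],[[0,0,0],[0.6,0,0.3],0],[[0,0,0],[0.6,0,0.3],0]]}}

```text
clock: 2.87
tool_pos: [0.569, -0.2946, 0.1396]
eef_rot: [0.705, -0.056, -0.705, -0.055]
contact_force: [0.2, -0.2, 1.9]
opening: 0.002
```

Request:
{"op": "drive_tool", "data": {"deltas": [[[0,0,0],[0.6,0,0.3],0],[[0,0,0],[0.6,0,0.3],0],[[0,0,0],[0.6,0,0.3],0],[[0,0,0],[0.6,0,0.3],0],[[0,0,0],[0.6,0,0.3],0],[[0,0,0],[0.6,0,0.3],0],[[0,0,0],[0.5,0,0.3],0],[[0,0,0],[0.5,0,0.3],0],[[0,0,0],[0.5,0,0.3],0],[[0,0,0],[0.4,0,0.2],0],[[0,0,0],[0.3,0,0.1],0],[[0,0,0],[0,0,0],0]]}}

```text
clock: 3.87
tool_pos: [0.5387, -0.2895, 0.081]
eef_rot: [-0.704, 0.055, 0.705, 0.056]
contact_force: [0.6, 0.8, 0.8]
opening: 0.008
```

Request:
{"op": "drive_tool", "data": {"deltas": [[[0,0,0],[0.4,0,0],0],[[0,0,0],[0.4,0,0],0],[[0,0,0],[0.3,0,0],0],[[0,0,0],[0.3,0,0],0],[[0,0,0],[0.2,0,0],0],[[0,0,0],[0.2,0,0],0],[[0,0,0],[0,0,0],0],[[0,0,0],[0,0,0],0],[[0,0,0],[0,0,0],0]]}}

```text
clock: 4.62
tool_pos: [0.5392, -0.2897, 0.0649]
eef_rot: [-0.705, 0.056, 0.705, 0.055]
contact_force: [-3.2, 1.7, 10.6]
opening: 0.006
```

Run:
```python
from h import *
plan([.585,-.293,.25])
a=r.snapshot('scene')['color'][190:330,160:300,::-1];b=r.snapshot('side')['color'][90:230,250:390,::-1]
cv2.imwrite('pics/c3.png',np.hstack([cv2.resize(i,(400,400),interpolation=cv2.INTER_CUBIC) for i in (a,b)]))
```

```text
t 4.6167 pos [ 0.539 -0.29   0.065] q [ 0.414  0.926  0.007  1.733 -0.012  0.482 -1.299] F [-3.164  1.714 10.56 ] op 0.006444041542023328
turn deg [0. 0. 0.] | shift cm in old axes [-18.509  -0.39   -4.574] | after turn [-18.509  -0.39   -4.574]
```

View pics/c3.png

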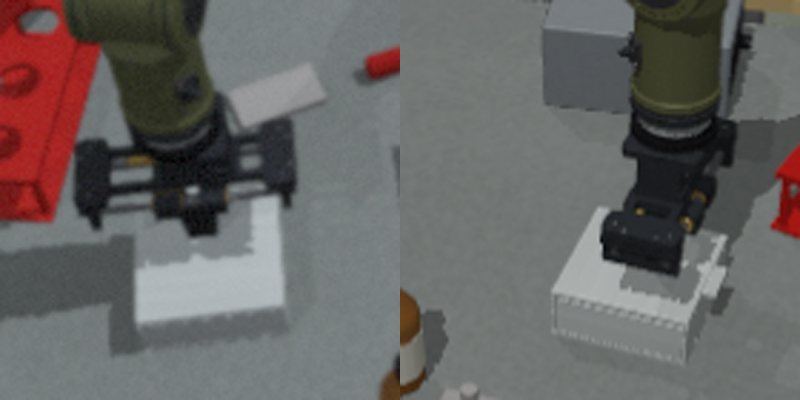

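The lid lies flat on the box in both views, and the push rose to about 10 N with the tip at 54 mm, so it is seated. Next I go above the large pad.

Request:
{"op": "drive_tool", "data": {"deltas": [[[0,0,0],[-1,0,0],0],[[0,0,0],[-2,0,0],0],[[0,0,0],[-3,0,0],0],[[0,0,0],[-3,0,0],0],[[0,0,0],[-3,0,0],0],[[0,0,0],[-3,0,0],3],[[0,0,0],[-3,0,0],5],[[0,0,0],[0,-1.5,0],5],[[0,0,0],[0,-2.5,-1],5],[[0,0,0],[0,-2.5,-1],5],[[0,0,0],[0,-2.5,-1],5],[[0,0,0],[0,-2.5,-1],5]]}}

```text
clock: 5.72
tool_pos: [0.5974, -0.1809, 0.2438]
eef_rot: [0.705, -0.055, -0.705, -0.056]
contact_force: [0.0, -1.0, -0.3]
opening: 0.513
```

Run:
```python
from h import *
yw=np.radians(-7)
plan([.66,-.031,.25],frame([0,0,-1],[np.sin(-yw),np.cos(yw),0]))
```

```text
t 5.7167 pos [ 0.597 -0.181  0.244] q [ 0.201  0.691  0.036  1.582 -0.03   0.868 -1.48 ] F [ 0.044 -1.021 -0.276] op 0.5125438383477076
turn deg [-2.004 -0.019  0.014] | shift cm in old axes [ -0.615 -15.788  -3.839] | after turn [ -0.62  -15.644  -4.388]
```

Request:
{"op": "drive_tool", "data": {"deltas": [[[-2,0,0],[-0.6,0,0],5],[[0,0,0],[0,-2.2,-0.6],5],[[0,0,0],[0,-2.2,-0.6],5],[[0,0,0],[0,-2.2,-0.6],5],[[0,0,0],[0,-2.2,-0.6],5],[[0,0,0],[0,-2.2,-0.6],5],[[0,0,0],[0,-2.2,-0.7],5],[[0,0,0],[0,-2.2,-0.7],5],[[0,0,0],[0,0,0],5],[[0,0,0],[0,0,0],5]]}}

```text
clock: 6.55
tool_pos: [0.6594, -0.0327, 0.2493]
eef_rot: [-0.706, 0.042, 0.706, 0.042]
contact_force: [0.7, -0.9, 0.1]
opening: 0.566
```

Run:
```python
from h import *
import pickle
plan([.66,-.031,.25])
st=r.get_state(); s=r.snapshot('wrist'); pickle.dump((st,s),open('w.pkl','wb'))
cv2.imwrite('pics/w1.png',s['color'][:,:,::-1]); print(s['tool_from_camera'])
```

```text
t 6.55 pos [ 0.659 -0.033  0.249] q [-0.043  0.737  0.045  1.456 -0.039  0.95  -1.677] F [ 0.747 -0.912  0.085] op 0.566260246562906
turn deg [0. 0. 0.] | shift cm in old axes [-0.069 -0.174 -0.037] | after turn [-0.069 -0.174 -0.037]
[[-0.     0.26  -0.966 -0.134]
 [ 1.    -0.    -0.    -0.   ]
 [-0.    -0.966 -0.26  -0.066]
 [ 0.     0.     0.     1.   ]]
```

View pics/w1.png

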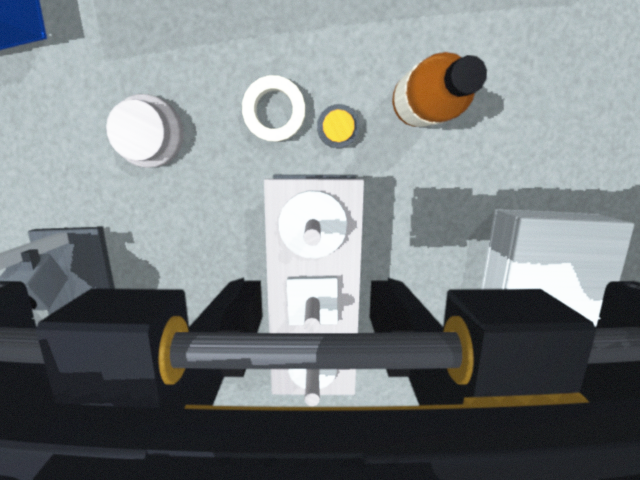

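The wrist view shows the large pad: disc centre (313,223), shank top (312,238). The rack's long edges are at columns 265 and 363.

Run:
```python
from h import *
import pickle
st,s=pickle.load(open('w.pkl','rb'));P=(st['tool_pos'],st['eef_rot'])
print('shank',onz(s,312,237,.126,P),'disc',onz(s,313,223,.081,P),'sq',onz(s,312,323,.126,P))
x=onz(s,312,237,.126,P)
plan([x[0],x[1],.10])
```

```text
shank [ 0.66  -0.03   0.126] disc [ 0.662 -0.031  0.081] sq [ 0.587 -0.021  0.126]
t 6.6 pos [ 0.659 -0.035  0.249] q [-0.042  0.736  0.047  1.457 -0.038  0.95  -1.677] F [ 0.774 -1.388 -0.161] op 0.5717948501176544
turn deg [0. 0. 0.] | shift cm in old axes [14.941 -0.519 -0.077] | after turn [14.941 -0.519 -0.077]
```

Request:
{"op": "drive_tool", "data": {"deltas": [[[0,0,0],[1,-0.3,-0.1],5],[[0,0,0],[2,0,0],5],[[0,0,0],[2,0,0],5],[[0,0,0],[2,0,0],5],[[0,0,0],[2,0,0],5],[[0,0,0],[1.8,0,0],5],[[0,0,0],[1.5,0,0],5],[[0,0,0],[1.2,0,0],5],[[0,0,0],[0.8,0,0],5],[[0,0,0],[0.5,0,0],5],[[0,0,0],[0,0,0],5],[[0,0,0],[0,0,0],5]]}}

```text
clock: 7.6
tool_pos: [0.661, -0.0323, 0.1021]
eef_rot: [0.706, -0.043, -0.706, -0.043]
contact_force: [-0.3, 0.6, -0.3]
opening: 0.571
```

Request:
{"op": "drive_tool", "data": {"deltas": [[[0,0,0],[0,0,0],0.5],[[0,0,0],[0,0,0],0.5],[[0,0,0],[0,0,0],0.5],[[0,0,0],[0,0,0],0.5],[[0,0,0],[0,0,0],0.5],[[0,0,0],[0,0,0],0.5],[[0,0,0],[0,0,0],0.5],[[0,0,0],[0,0,0],0.5]], "force": 40}}

```text
clock: 8.27
tool_pos: [0.6609, -0.0318, 0.102]
eef_rot: [0.706, -0.043, -0.706, -0.043]
contact_force: [0.6, 1.3, 2.6]
opening: 0.145
```

Request:
{"op": "drive_tool", "data": {"deltas": [[[0,0,0],[-0.5,0,0],0.5],[[0,0,0],[-0.8,0,0],0.5],[[0,0,0],[-1.2,0,0],0.5],[[0,0,0],[-1.5,0,0],0.5],[[0,0,0],[-1.5,0,0],0.5],[[0,0,0],[-1.5,0,0],0.5],[[0,0,0],[-2,0,0],0.5],[[0,0,0],[-2,0,0],0.5],[[0,0,0],[-2,0,0],0.5],[[0,0,0],[-2,0,0],0.5],[[0,0,0],[-2,0,0],0.5],[[0,0,0],[-1,0,0],0.5]]}}

```text
clock: 9.27
tool_pos: [0.6618, -0.0324, 0.2857]
eef_rot: [0.708, -0.043, -0.704, -0.043]
contact_force: [-0.4, 0.2, -1.5]
opening: 0.145
```

Run:
```python
from h import *
yc=np.radians(-5); cz=np.array([-.4794*np.cos(yc),-.4794*np.sin(yc),.8776])
L=np.array([.6065,.268,.120]);p=L+(.06+.048+.031)*cz
print(cz,p)
plan(p+.08*cz,frame(-cz,[0,-1,0]))
```

```text
[-0.478  0.042  0.878] [0.54  0.274 0.242]
t 9.2667 pos [ 0.662 -0.032  0.286] q [-0.047  0.702  0.052  1.41  -0.039  1.025 -1.682] F [-0.437  0.207 -1.539] op 0.145301988564811
turn deg [-6.281 28.354  0.597] | shift cm in old axes [ -2.746 -28.768  19.639] | after turn [-11.259 -30.509  12.777]
```

Request:
{"op": "drive_tool", "data": {"deltas": [[[-1,4.7,0.1],[0,0,0],0.5],[[-1,4.7,0.1],[0,0,0],0.5],[[-1,4.7,0.1],[0,0,0],0.5],[[-1,4.7,0.1],[0,0,0],0.5],[[-1,4.7,0.1],[0,0,0],0.5],[[-1.2,4.8,0.1],[0,0,0],0.5],[[0,0,0],[-0.5,-1.2,0.5],0.5],[[0,0,0],[-0.9,-2.4,1],0.5],[[0,0,0],[-0.9,-2.4,1],0.5],[[0,0,0],[-0.9,-2.4,1],0.5],[[0,0,0],[-0.9,-2.4,1],0.5],[[0,0,0],[-0.9,-2.4,1],0.5]]}}

```text
clock: 10.27
tool_pos: [0.5903, 0.1029, 0.2953]
eef_rot: [0.858, -0.019, -0.514, 0.01]
contact_force: [0.4, -0.7, -0.7]
opening: 0.143
```

Request:
{"op": "drive_tool", "data": {"deltas": [[[0,0,0],[-0.9,-2.4,1],0.5],[[0,0,0],[-0.9,-2.4,1],0.5],[[0,0,0],[-0.9,-2.4,1],0.5],[[0,0,0],[-0.9,-2.4,1],0.5],[[0,0,0],[-0.9,-2.4,1],0.5],[[0,0,0],[-0.9,-2.4,1],0.5],[[0,0,0],[-0.5,-2,1],0.5],[[0,0,0],[0,0,0],0.5],[[0,0,0],[0,0,0],0.5]]}}

```text
clock: 11.02
tool_pos: [0.5042, 0.2702, 0.3076]
eef_rot: [0.858, -0.017, -0.514, 0.011]
contact_force: [0.3, -0.5, -1.0]
opening: 0.146
```

Run:
```python
from h import *
import pickle
yc=np.radians(-5); cz=np.array([-.4794*np.cos(yc),-.4794*np.sin(yc),.8776])
L=np.array([.6065,.268,.120]);p=L+(.06+.048+.031)*cz
plan(p,frame(-cz,[0,-1,0]))
d={n:r.snapshot(n) for n in ['scene','side']};pickle.dump(d,open('s1.pkl','wb'))
a=d['scene']['color'][140:300,360:520,::-1];b=d['side']['color'][240:400,180:340,::-1]
cv2.imwrite('pics/c4.png',np.hstack([cv2.resize(i,(400,400),interpolation=cv2.INTER_CUBIC) for i in (a,b)]))
```

```text
t 11.0167 pos [0.504 0.27  0.308] q [-1.219  0.53   0.703  2.059 -0.031  0.284 -2.202] F [ 0.257 -0.529 -1.   ] op 0.14550249271053625
turn deg [0.149 0.394 0.061] | shift cm in old axes [ 7.454 -0.667 -0.071] | after turn [ 7.453 -0.675 -0.018]
```

View pics/c4.png

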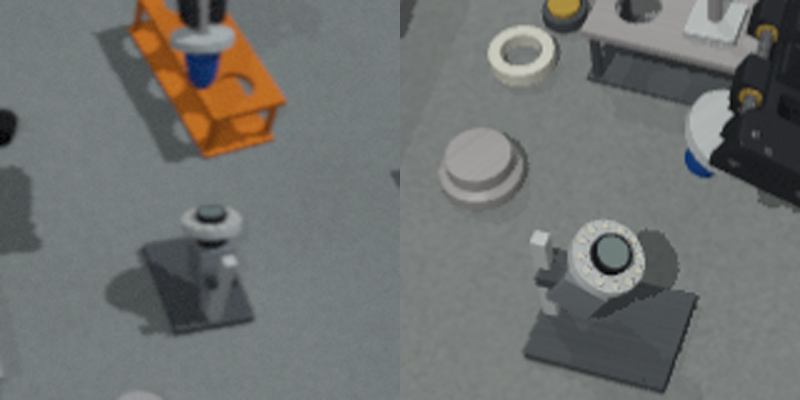

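The pad hangs correctly aligned above the lens: in the left crop the dome is at (202,70) and the lens at (210,214). I come down along the axis in steps.

Request:
{"op": "drive_tool", "data": {"deltas": [[[0,0.3,0],[0.6,-0.3,0],0.5],[[0,0,0],[0.8,-0.3,0],0.5],[[0,0,0],[0.8,0,0],0.5],[[0,0,0],[0.8,0,0],0.5],[[0,0,0],[0.8,0,0],0.5],[[0,0,0],[0.7,0,0],0.5],[[0,0,0],[0.5,0,0],0.5],[[0,0,0],[0,0,0],0.5],[[0,0,0],[0,0,0],0.5]]}}

```text
clock: 11.87
tool_pos: [0.5293, 0.272, 0.2633]
eef_rot: [0.859, -0.019, -0.511, 0.011]
contact_force: [-0.8, 0.9, -1.2]
opening: 0.147
```

Run:
```python
from h import *
import pickle
yc=np.radians(-5); cz=np.array([-.4794*np.cos(yc),-.4794*np.sin(yc),.8776])
L=np.array([.6065,.268,.120]);p=L+(.06+.048+.031)*cz
plan(p,frame(-cz,[0,-1,0]))
```

```text
t 11.8667 pos [0.529 0.272 0.263] q [-1.122  0.618  0.62   2.059 -0.057  0.179 -2.19 ] F [-0.787  0.855 -1.195] op 0.14651925317005757
turn deg [-0.06   0.076 -0.074] | shift cm in old axes [ 2.375 -0.288  0.066] | after turn [ 2.376 -0.285  0.069]
```

Request:
{"op": "drive_tool", "data": {"deltas": [[[0,0,0],[0.5,-0.2,0],0.5],[[0,0,0],[0.5,0,0],0.5],[[0,0,0],[0.5,0,0],0.5],[[0,0,0],[0.4,0,0],0.5],[[0,0,0],[0.3,0,0],0.5],[[0,0,0],[0,0,0],0.5],[[0,0,0],[0,0,0],0.5],[[0,0,0],[0,0,0],0.5],[[0,0,0],[0,0,0],0.5]]}}

```text
clock: 12.62
tool_pos: [0.5398, 0.2734, 0.2444]
eef_rot: [0.859, -0.018, -0.511, 0.01]
contact_force: [-0.5, 1.0, -1.3]
opening: 0.141
```

Run:
```python
from h import *
import pickle
yc=np.radians(-5); cz=np.array([-.4794*np.cos(yc),-.4794*np.sin(yc),.8776])
L=np.array([.6065,.268,.120]);p=L+(.06+.048+.031)*cz
plan(p,frame(-cz,[0,-1,0]))
d={n:r.snapshot(n) for n in ['scene','side']};pickle.dump(d,open('s1.pkl','wb'))
for n in d: print(n,'lens',proj(d[n],L),'focus',proj(d[n],L+.06*cz),'disc',proj(d[n],L+.108*cz))
a=d['scene']['color'][140:300,360:520,::-1];b=d['side']['color'][240:400,180:340,::-1]
cv2.imwrite('pics/c5.png',np.hstack([cv2.resize(i,(400,400),interpolation=cv2.INTER_CUBIC) for i in (a,b)]))
```

```text
t 12.6167 pos [0.54  0.273 0.244] q [-1.084  0.655  0.585  2.054 -0.064  0.14  -2.187] F [-0.458  0.991 -1.275] op 0.14147349363259593
turn deg [-0.055  0.042 -0.023] | shift cm in old axes [ 0.225 -0.049  0.082] | after turn [ 0.225 -0.049  0.083]
scene lens [444.788 224.293] focus [444.501 202.872] disc [444.274 185.16 ]
side lens [264.855 339.625] focus [277.881 327.075] disc [289.14  316.221]
```

View pics/c5.png

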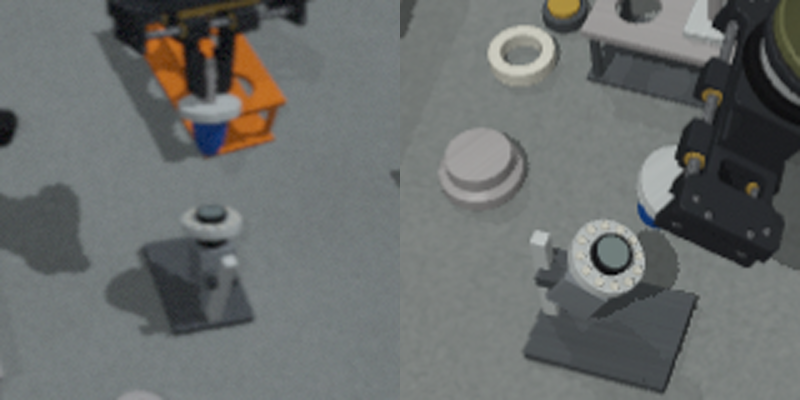

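In the scene view the dome tip is at crop (211,155), full-picture (444,202), against a predicted focus of (444.5,202.9). In the side view the visible dome lies about where predicted. One last look at the lid, then I hand in.

Run:
```python
from h import *
import pickle
d=pickle.load(open('s1.pkl','rb'))
a=d['scene']['color'][200:340,190:390,::-1];b=d['side']['color'][130:270,200:400,::-1]
cv2.imwrite('pics/c6.png',np.hstack([cv2.resize(i,(400,280),interpolation=cv2.INTER_CUBIC) for i in (a,b)]))
st=r.get_state(); print(st['qd'],st['opening'],st['clock'])
```

```text
[-0.     0.002 -0.002 -0.001  0.001  0.    -0.001] 0.14543076557261123 12.7167
```

View pics/c6.png

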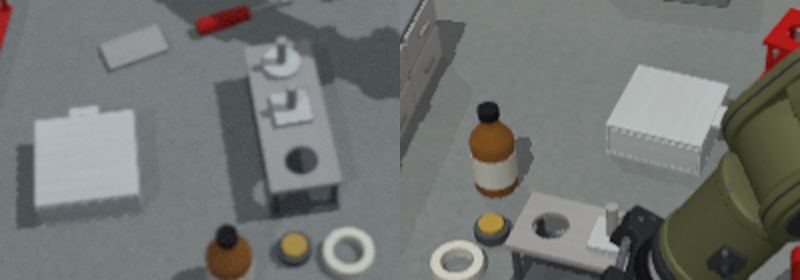

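The lid is flat (left (87,155), right (668,118)). The large pad's hole is empty at (302,160) and the other two pads are still in place.

```bash
python3 -c "
from plant import r
print(r.finish_job()); s=r.get_state(); print(s['clock'],s['tool_pos'],s['opening'])"
```

```text
the job is handed in; nothing more can be done
None
the job is handed in; nothing more can be done
```

I closed the lid, took the large pad out of the rack, and handed the job in at about 12.7 s with the arm holding the pad in front of the lens. The system reported no verdict.

- **Lid:** I pushed it down slowly with the closed fingertips until the force rose to about 10 N with the tips at 54 mm. The last pictures show it still flat on the box.
- **Pad:** I gripped it by the shank with 40 N and lifted it straight out. The reported opening stayed at about 0.145 from grasp to hand-in, so there was no sign of slip.
- **Position at the lens:** the measured tool pose was about 2.5 mm and 0.1° from target. In the scene view the dome tip was within about 1 px of the predicted focus point. The side view agreed only roughly, because the gripper partly hid the tip.
- **Stillness:** joint speeds just before hand-in were at most 0.002 rad/s.
- **Everything else:** the small and square pads, and the bystanders in the last pictures, looked undisturbed.

No check failed. The direction of the camera's tilt comes from its base edges and is uncertain by a few degrees. Heights measured from the two views ran about 4 mm low, so I used the given heights instead.

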